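# Put the gear selector on test into fourth

## Robot

A 7-joint arm with a two-finger parallel gripper is mounted at the origin on the work surface. World frame = base frame: x ahead of the robot, y to its left, z up, the work surface at z = 0. Lengths are in mm, angles in rad, forces in N, time in s.
With the tool pointing down it reaches from about 425 to 825 mm from the base axis. Payload 3.6 kg.
Tool frame: the origin (TCP) lies at the very end of the fingers, on their centre line; the grasp point (between the pads) lies 19 mm behind it (bot.grasp_offset is the distance from the TCP to the grasp point, in mm); z points along the fingers, y is the direction in which the jaws open and shut (so a half turn about z gives the same grasp; the last joint's range is limited). The gripper opens to 85 mm and grips with 20 to 120 N. Pads are 22 mm wide; open, the fingers measure 114 mm over their backs; the gripper's body (76 mm by 85 mm) begins 54 mm behind the grasp point. The pads swing forward as they close: fully open they stand 13 mm farther back than shut.
Start: joints at [1.26, 0.615, -0.013, 1.423, 0.008, 1.103, -0.04], TCP at [182.016, -623.964, 205.797] pointing down, gripper open.
Joint ranges: [-3.12, 3.12], [-0.3, 2.06], [-1.34, 1.32], [0.26, 2.42], [-1.36, 4.5], [0.01, 1.98], [-2.84, 2.84]. Speed limits (rad/s): [2.79, 2.79, 3.14, 3.14, 3.14, 3.14, 3.14].

## Interface

Orientations are given as a unit quaternion [x, y, z, w].
In Python, from workcell import sensors, vision, bot gives the robot as it stands.
- The arm moves only by the tool send_rows, never from a script. Its argument "targets" is a list of rows, each an object of numbers: "tx", "ty", "tz": the shift along the tool's x, y, z in mm; "ax", "ay", "az": the turn, a rotation vector about the tool's x, y, z in rad. A call has 1 to 10 rows; each row is the pose to reach, as a shift and turn from the pose commanded when the call began, along the tool's axes at that moment; what a row does not reach only later rows make up. A row lasts 1/8 s, in which the tool goes at most 62.5 mm and 10.7 degrees, less where a joint would pass 70% of its speed; a pose out of reach is approached as far as the arm can. A call with a gripper value outside its range is refused whole. "jaw" is the gripper command: -1 is fully open, 1 is shut, values between are in proportion, set as the call begins (left out, the last holds). The fingers move at their own pace and stop on an object; "squeeze" is the grip in N (left out, the last holds). Time passes only in rows, so rows that repeat a pose let the fingers close. It gives the time, the measured TCP pose, the force and the opening at its end, in the units of the state.
- sensors.sense(): the state, without advancing time (a new reading comes with each control period).
- vision.capture(name): name is "scene" or "top"; returns a dict with "frame" (480x640x3 uint8, red, green, blue), "fx", "fy", "cx", "cy" (pixels), "rvec" (rotation vector, rad) and "tvec" (3), from world to camera coordinates, as OpenCV has them. Camera axes: x right, y down, z forward; pixel columns grow to the right and rows downward; lengths in mm; the calibration is good to about 2 mm. A picture is of the moment at which its call begins. There is no depth.
- bot.hand_in(): hands the job in, once; it reports no verdict.
The state is a dict: "time": time; "q": joint angles; "dq": joint speeds; "effort": joint torques, N m; "tcp_pos": TCP position; "eef_rot": TCP orientation; "ft_force": force on the tool from outside, world axes, zero at the start; "moment": the same for the moment, N m; "finger_gap": opening from 0.0 (shut) to 1.0 (fully open).
Only numpy, scipy, OpenCV 4.12 (cv2) and the standard library are available. Lean on these libraries where they do the work, as an engineer would, in place of code of your own. Each camera call takes 0.05 s, during which the arm holds its last target. There are 200 camera calls.

## Task

The gear selector on the test plate was left in its left-hand leg (first, second or between them); put it into fourth, so that its sensor can be read in that gear: push the lever to neutral, across to the middle leg and then towards the robot, fully home to the end of the slot, and leave it there. Gears lie as for a driver sitting at the robot: first, third and fifth away from the robot, second, fourth and sixth towards it, from left to right. Push only, with the fingertips or the outside of the fingers: do not take the knob or the lever between the fingers, and leave the loose things around it where they are.

Things in the scene. Friction and masses are not known exactly. Their poses are not given: they have to be found in the camera images.
- selector: Gear selector bolted to the bench: aluminium plate 240 x 200 x 12 mm, on it a dark steel housing 148 x 130 mm with a steel H-gate plate on top. Origin: middle of the plate's underside, at bench height, 25 mm straight below the lever's pivot. x points forward (away from the robot, to first, third, fifth), y left (to the first-second leg), z up. It stands turned by up to 0.4 rad.
- gate (a point): Middle of the gate plate's upper face (160 x 144 mm), 118 mm above the bench; axes as the selector. Three parallel legs along x, 24 mm apart (middle one at y = 0), are joined by a cross slot along y at x = 0 (neutral). Slots are 14 mm wide, the rod in them 10 mm thick (2 mm play each side); tongues between legs have round noses. The rod stops 23.5 mm forward and back of neutral.
- knob (a point): Centre of the black gear knob, a ball of 46 mm diameter with a tapering neck (20 mm thick, to 37 mm under the centre), 175 mm from the lever's pivot: 200 mm above the bench when upright, 189 mm when leaning into a corner. It travels 44 mm forward and back of neutral and 45 mm from leg to leg. No spring: it stays where left; 3 to 4 N at the knob move it.
- shaft (a point): Point on the axis of the bare steel rod (10 mm thick), 55 mm below the knob's centre, between the knob and the gate plate.
- fore_swing (a joint): Fore-and-aft angle of the lever, rad: 0 in neutral, positive forward (away from the robot), about +0.25 at the forward end of a slot, about -0.25 at the end nearest the robot.
- side_swing (a joint): Sideways angle of the lever, rad: 0 in the middle leg (third-fourth), about -0.26 in the left leg (first-second), about +0.26 in the right leg (fifth-sixth). For fore angle f and side angle s the knob's centre in the selector's frame is (0.175 sin f, -0.175 sin s cos f, 0.025 + 0.175 cos s cos f) m.
- control_box: Loose black hand-held box 120 x 80 x 32 mm with four small knobs on top (50 mm high in all), right of the selector, not to be moved. Origin: centre of its underside.
- spray_can: Loose plain aluminium spray can with a grey cap, 52 mm diameter, 160 mm high, standing at the right far corner of the selector, not to be moved. Origin: centre of its underside.
- probe: Loose black test probe 190 x 22 x 18 mm lying left of the selector, not to be moved. Origin: under its middle.
- screwdriver: Loose black-handled screwdriver lying farther left of the selector, not to be moved. Origin: under its middle.

How it is judged (in metres and radians):
On the way:
1. the lever comes through neutral into line with the middle leg (value of joint side_swing between -0.08 and 0.08 rad and value of joint fore_swing between -0.12 and 0.12 rad).
At the end, for the whole second after the job is handed in: The lever stands at rest in the middle leg (side angle within 0.06 rad of 0) and home at the end nearest the robot (fore angle below -0.22 rad, that is within about 5 mm of the stop at the knob); the control box, spray can, probe and screwdriver are within 15 mm of where they started (value of joint fore_swing below -0.22 rad and value of joint side_swing between -0.06 and 0.06 rad and velocity of joint fore_swing between -0.05 and 0.05 rad/s and distance of each of control_box, spray_can, probe, screwdriver from where it was at the start of the episode below 0.015 m); the robot touches nothing.
It fails at once if the knob is taken between the fingers (distance between the grasp point and knob below 0.025 m).
It fails at once if the lever's rod is taken between the fingers (distance between the grasp point and shaft below 0.01 m).
It fails at once if a loose thing is moved or lifted (distance of any of control_box, spray_can, probe, screwdriver from where it was at the start of the episode above 0.015 m).
It also fails if it takes over 51 s, if anything falls off the work surface, if the arm or the gripper's body presses on something with over 40 N, if the wrist force passes 120 N, or if a joint passes its speed limit or range.

## Working session

There is one attempt and no reset: what is moved stays moved. The work goes in short steps, Python scripts to look and compute and a tool call to move; the robot and the scene stay as the last step left them, time stands still between calls to the robot, and variables do not carry over. Pictures are saved under pics/ and viewed, about 8 in all and at most 12, crops included, and the job is handed in when it is done.

Besides the shell and the picture viewer there is one more tool, called after "Emit:" as name(argument=value, ...) on one line, values as JSON. send_rows: Moves the arm, as the interface text tells. Its arguments: {"type":"object","properties":{"targets":{"type":"array","items":{"type":"object","properties":{"tx":{"type":"number"},"ty":{"type":"number"},"tz":{"type":"number"},"ax":{"type":"number"},"ay":{"type":"number"},"az":{"type":"number"}}}},"jaw":{"type":"number"},"squeeze":{"type":"number"}},"required":["targets"]}

```bash
mkdir -p pics; python3 - <<'E'
from workcell import sensors, vision, bot
import cv2,pickle
s=sensors.sense();print(s)
for n in("scene","top"):
    c=vision.capture(n);pickle.dump(c,open(n+'.pkl','wb'));cv2.imwrite(f'pics/{n}0.png',c["frame"][...,::-1])
    print({k:v for k,v in c.items() if k!='frame'})
E
```

```text
{'time': 0.0, 'q': array([ 1.26049751,  0.61589361, -0.01263531,  1.4249488 ,  0.00811179,
        1.10338229, -0.04042795]), 'dq': array([ 7.09671389e-04,  2.29754529e-04, -1.75297821e-03, -5.18696232e-05,
       -3.69403844e-04,  6.06006865e-04,  3.31481205e-06]), 'effort': array([-6.57691653e-04, -4.69214845e+01,  2.59286854e-01, -1.71033686e+01,
        1.00539697e-02,  9.57708398e-03,  7.76082516e-06]), 'tcp_pos': array([ 181.77976375, -623.1810358 ,  204.63826083]), 'eef_rot': array([ 9.89944112e-01,  1.41453136e-01, -2.01109991e-04, -1.27510900e-03]), 'ft_force': array([ 0.06106517, -0.21818254, -0.35064042]), 'moment': array([ 0.00685658, -0.05628564,  0.01489342]), 'finger_gap': 0.9960776432621874}
{'fx': 593.7958897058687, 'fy': 593.7958897058687, 'cx': 323.36273282383195, 'cy': 247.43005747875708, 'rvec': array([ 1.81002707,  1.49876325, -0.7134362 ]), 'tvec': array([-164.36730492, -286.66916051, 1811.28154006])}
{'fx': 527.0055442234798, 'fy': 527.0055442234798, 'cx': 317.4779308446519, 'cy': 238.60873193181806, 'rvec': array([ 2.19880455, -2.20105586,  0.07833311]), 'tvec': array([  51.29088909,  675.12488714, 1159.66288274])}
```

View pics/scene0.png

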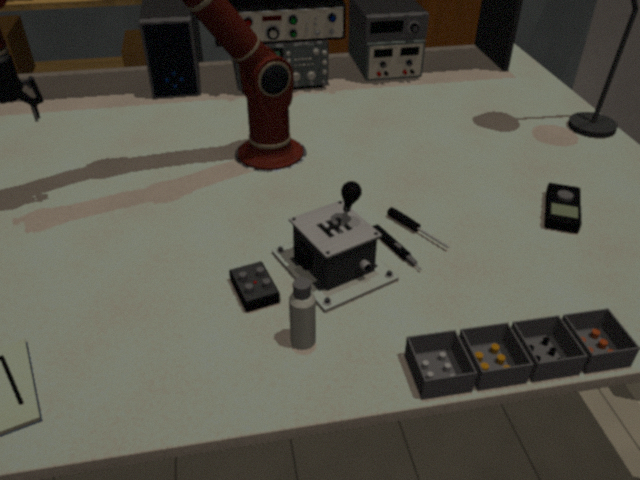

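View pics/top0.png

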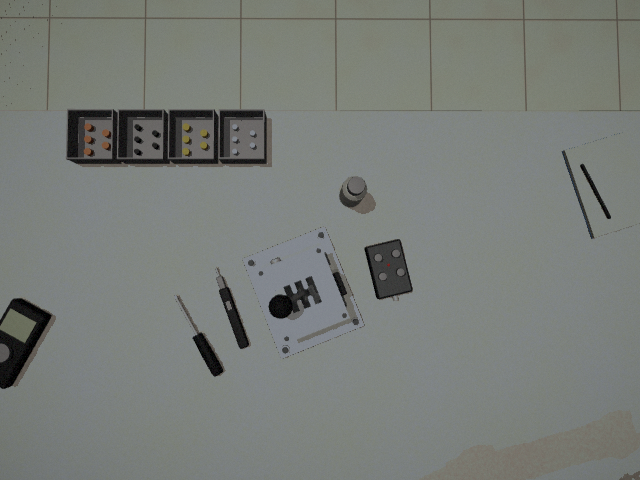

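The scene view shows the lever leaning to the left. In the top view (up is +x, left is +y) the knob is at about (281,307) and the gate's H at about (302,294). The plate corners are near (245,260), (324,227), (364,326) and (285,357). The can is at (353,190), the box at (388,268) and the probe at (233,310).

```bash
cat > h.py <<'E'
import numpy as np,cv2,pickle
def ray(c,uv,z):
    R,_=cv2.Rodrigues(c['rvec']);o=-R.T@c['tvec']
    d=R.T@np.array([(uv[0]-c['cx'])/c['fx'],(uv[1]-c['cy'])/c['fy'],1])
    return o+d*(z-o[2])/d[2]
def proj(c,P):
    K=np.array([[c['fx'],0,c['cx']],[0,c['fy'],c['cy']],[0,0,1]])
    return cv2.projectPoints(np.float64(P).reshape(-1,1,3),c['rvec'],c['tvec'],K,None)[0].reshape(-1,2)
E
python3 - <<'E'
from h import *
c=pickle.load(open('top.pkl','rb'));f=c['frame'][...,::-1]
for uv in [(245,260),(324,227),(364,326),(285,357)]: print(uv,ray(c,uv,12).round(1))
print('knob',ray(c,(281,307),190).round(1))
cv2.imwrite('pics/t1.png',cv2.convertScaleAbs(cv2.resize(f[220:365,205:420],None,fx=3.7,fy=3.7,interpolation=cv2.INTER_CUBIC),alpha=1.3))
c=pickle.load(open('scene.pkl','rb'));f=c['frame'][...,::-1]
cv2.imwrite('pics/s1.png',cv2.convertScaleAbs(cv2.resize(f[165:315,265:465],None,fx=4,fy=4,interpolation=cv2.INTER_CUBIC),alpha=1.8))
E
```

```text
(245, 260) [627.7 212.9  12. ]
(324, 227) [701.7  35.8  12. ]
(364, 326) [480.2 -53.   12. ]
(285, 357) [412.5 122.9  12. ]
knob [535.8 122.4 190. ]
```

View pics/t1.png

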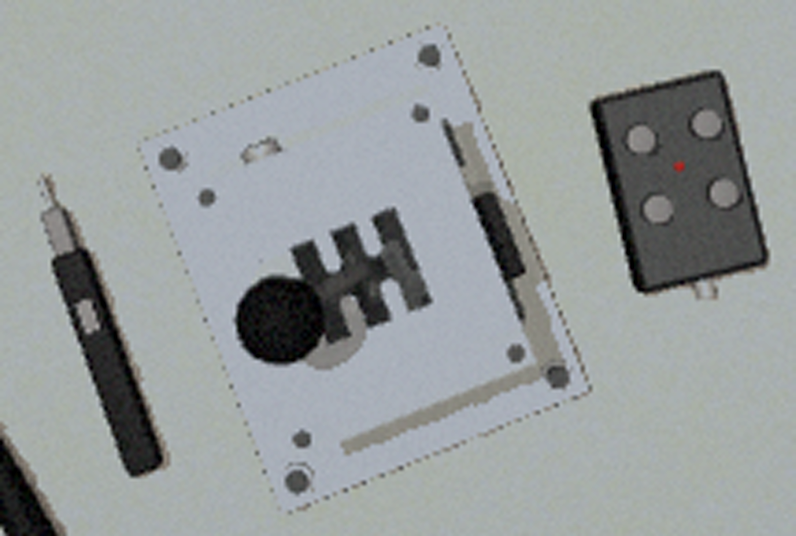

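View pics/s1.png

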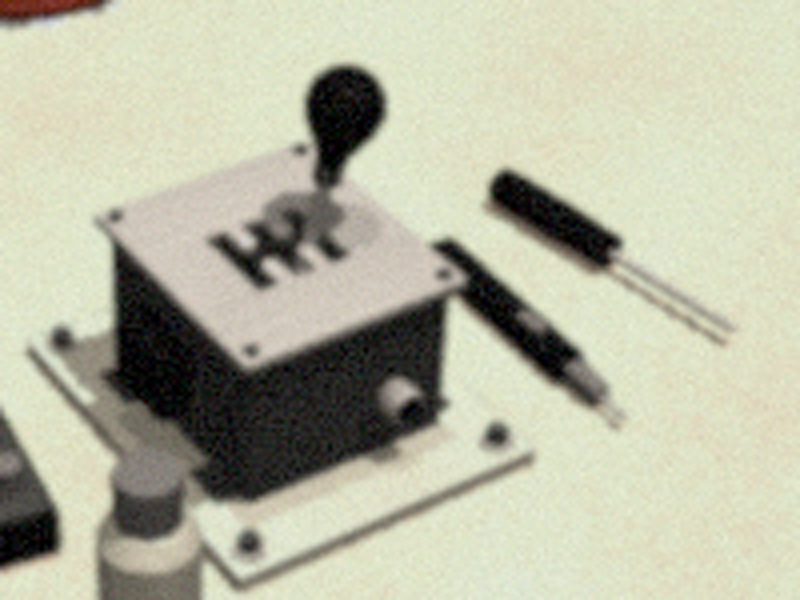

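```bash
python3 - <<'E'
from h import *
from scipy.optimize import least_squares
c=pickle.load(open('top.pkl','rb'));s=pickle.load(open('scene.pkl','rb'))
T=lambda p:np.array(p)/3.7+[205,220]-0.36
S=lambda p:np.array(p)/4+[265,165]-0.37
pl=np.array([ray(c,T(p),12)[:2] for p in [(142,142),(446,27),(591,392),(291,511)]])
gh=np.array([ray(c,T(p),118)[:2] for p in [(207,197),(420,113),(515,353),(302,439)]])
for q in (pl,gh):
    d=q[0]+q[1]-q[2]-q[3];e=q[0]+q[3]-q[1]-q[2]
    print(q.mean(0).round(1),np.arctan2(d[1],d[0]).round(4),np.arctan2(-e[0],e[1]).round(4),np.linalg.norm(d)/2,np.linalg.norm(e)/2)
o=(pl.mean(0)+gh.mean(0))/2
# knob 3D triangulation
k=np.vstack([T((280,320)),S((345,105))])
r=least_squares(lambda P:np.r_[proj(c,P)[0]-k[0],proj(s,P)[0]-k[1]],[536,122,190]);P=r.x
print('knob',P.round(1),r.fun.round(2))
for yaw in(.38,.39,.4):
    R=np.array([[np.cos(yaw),np.sin(yaw)],[-np.sin(yaw),np.cos(yaw)]]);l=R@(P[:2]-o);print(o.round(1),yaw,l.round(1))
# scene check gate corners
for p in [(110,222),(302,150),(443,274),(250,351)]: print('scene gate',ray(s,S(p),118)[:2].round(1))
E
```

```text
[556.5  80.8] 0.382 0.3665 238.1247132240687 195.35119566453923
[556.8  83.3] 0.3767 0.3765 141.99230688251544 125.87072220545745
knob [537.8 123.4 195.8] [ 0.01  0.    0.01 -0.  ]
[556.6  82. ] 0.38 [-2.1 45.4]
[556.6  82. ] 0.39 [-1.7 45.4]
[556.6  82. ] 0.4 [-1.2 45.4]
scene gate [515.7  -4.9]
scene gate [464.8 117.1]
scene gate [596.8 167.9]
scene gate [643.4  50.5]
```

The selector origin comes out at about (556.6, 82) with yaw about 0.378. The knob's local position is about (-2, 45), so it is in the left leg and practically in neutral. I'll shut the fingers, lift and swing over.

Emit:
send_rows(jaw=1, targets=[{"tx": 20, "ty": -10, "tz": -30, "az": -0.02}, {"tx": 60, "ty": -36, "tz": -60, "az": -0.05}, {"tx": 100, "ty": -60, "tz": -75, "az": -0.08}, {"tx": 140, "ty": -85, "tz": -75, "az": -0.094}, {"tx": 180, "ty": -109, "tz": -75, "az": -0.094}, {"tx": 220, "ty": -133, "tz": -75, "az": -0.094}, {"tx": 260, "ty": -157, "tz": -75, "az": -0.094}, {"tx": 300, "ty": -181, "tz": -75, "az": -0.094}, {"tx": 340, "ty": -205, "tz": -75, "az": -0.094}, {"tx": 376, "ty": -227, "tz": -75, "az": -0.094}])

```text
$.targets[0]: bad value
```

Emit:
send_rows(jaw=1, targets=[{"tx": 20, "ty": -10, "tz": -30, "ax": 0, "ay": 0, "az": -0.02}, {"tx": 60, "ty": -36, "tz": -60, "ax": 0, "ay": 0, "az": -0.05}, {"tx": 100, "ty": -60, "tz": -75, "ax": 0, "ay": 0, "az": -0.08}, {"tx": 140, "ty": -85, "tz": -75, "ax": 0, "ay": 0, "az": -0.094}, {"tx": 180, "ty": -109, "tz": -75, "ax": 0, "ay": 0, "az": -0.094}, {"tx": 220, "ty": -133, "tz": -75, "ax": 0, "ay": 0, "az": -0.094}, {"tx": 260, "ty": -157, "tz": -75, "ax": 0, "ay": 0, "az": -0.094}, {"tx": 300, "ty": -181, "tz": -75, "ax": 0, "ay": 0, "az": -0.094}, {"tx": 340, "ty": -205, "tz": -75, "ax": 0, "ay": 0, "az": -0.094}, {"tx": 376, "ty": -227, "tz": -75, "ax": 0, "ay": 0, "az": -0.094}])

```text
time: 1.35
tcp_pos: [480.2, -299.0, 280.3]
eef_rot: [0.982, 0.188, -0.0, -0.0]
ft_force: [0.4, -0.6, -0.5]
finger_gap: 0.0
```

Emit:
send_rows(targets=[{"tx": 21, "ty": -43, "tz": 0, "ax": 0, "ay": 0, "az": 0}, {"tx": 42, "ty": -86, "tz": 0, "ax": 0, "ay": 0, "az": 0}, {"tx": 63, "ty": -129, "tz": 0, "ax": 0, "ay": 0, "az": 0}, {"tx": 84, "ty": -172, "tz": 0, "ax": 0, "ay": 0, "az": 0}, {"tx": 105, "ty": -215, "tz": 0, "ax": 0, "ay": 0, "az": 0}, {"tx": 126, "ty": -258, "tz": 0, "ax": 0, "ay": 0, "az": 0}, {"tx": 147, "ty": -301, "tz": 0, "ax": 0, "ay": 0, "az": 0}, {"tx": 168, "ty": -344, "tz": 0, "ax": 0, "ay": 0, "az": 0}, {"tx": 189, "ty": -390, "tz": 0, "ax": 0, "ay": 0, "az": 0}, {"tx": 210, "ty": -431, "tz": 0, "ax": 0, "ay": 0, "az": 0}])

```text
time: 2.6
tcp_pos: [515.1, 179.1, 280.5]
eef_rot: [0.982, 0.188, -0.0, -0.0]
ft_force: [0.4, -0.5, 0.5]
finger_gap: 0.001
```

Emit:
send_rows(targets=[{"tx": 0, "ty": 0, "tz": 0, "ax": 0, "ay": 0, "az": 0}, {"tx": 0, "ty": 0, "tz": 35, "ax": 0, "ay": 0, "az": 0}, {"tx": 0, "ty": 0, "tz": 70, "ax": 0, "ay": 0, "az": 0}, {"tx": 0, "ty": 0, "tz": 102, "ax": 0, "ay": 0, "az": 0}, {"tx": 0, "ty": 0, "tz": 102, "ax": 0, "ay": 0, "az": 0}])

```text
time: 3.22
tcp_pos: [513.7, 175.1, 176.4]
eef_rot: [0.982, 0.187, -0.003, 0.001]
ft_force: [0.2, 0.1, 0.5]
finger_gap: 0.004
```

```bash
cat >> h.py <<'E'
def loc(P,o=(556.6,82.),yaw=.378):
    c,s=np.cos(yaw),np.sin(yaw);d=np.array(P[:2])-o
    return np.array([c*d[0]+s*d[1],-s*d[0]+c*d[1]]).round(1)
E
cat > look.py <<'E'
import sys
from h import *
from workcell import sensors, vision
s=sensors.sense();print(s['tcp_pos'].round(1),loc(s['tcp_pos']),s['ft_force'].round(1),s['time'])
a=vision.capture('top')['frame'][220:365,205:420,::-1];b=vision.capture('scene')['frame'][160:310,265:425,::-1]
b=cv2.resize(b,None,fx=2.4,fy=2.4);a=cv2.resize(a,None,fx=2,fy=2)
b=cv2.convertScaleAbs(b,alpha=1.8);h=max(a.shape[0],b.shape[0])
p=lambda i:cv2.copyMakeBorder(i,0,h-i.shape[0],0,0,cv2.BORDER_CONSTANT)
im=np.hstack([p(a),p(b)]);im=im[:,:800] if im.shape[1]<=800 else cv2.resize(im,None,fx=800/im.shape[1],fy=800/im.shape[1]);cv2.imwrite(sys.argv[1],im)
E
python3 look.py pics/l1.png
```

```text
[513.7 175.1 176.4] [ -5.5 102.3] [0.2 0.1 0.5] 3.225
```

View pics/l1.png

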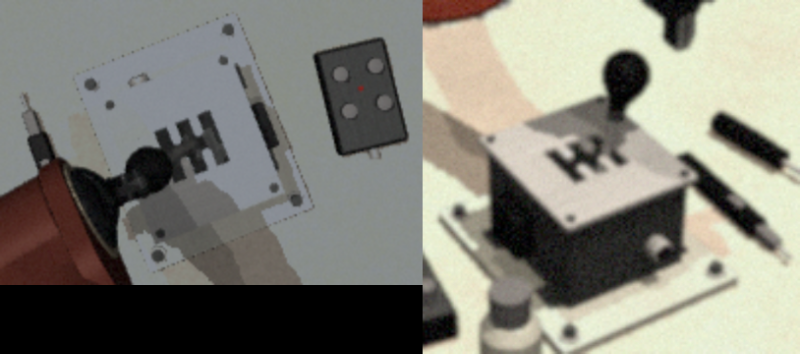

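The shut fingers are beside the knob on its left at the right height, and the knob is still in the left leg at neutral. Now I'll push right, in parts.

Emit:
send_rows(targets=[{"tx": 3, "ty": 10, "tz": 0, "ax": 0, "ay": 0, "az": 0}, {"tx": 3, "ty": 18, "tz": 0, "ax": 0, "ay": 0, "az": 0}, {"tx": 3, "ty": 24, "tz": 0, "ax": 0, "ay": 0, "az": 0}, {"tx": 3, "ty": 30, "tz": 0, "ax": 0, "ay": 0, "az": 0}, {"tx": 3, "ty": 36, "tz": 0, "ax": 0, "ay": 0, "az": 0}, {"tx": 3, "ty": 41, "tz": 0, "ax": 0, "ay": 0, "az": 0}, {"tx": 3, "ty": 46, "tz": 0, "ax": 0, "ay": 0, "az": 0}, {"tx": 3, "ty": 50, "tz": 0, "ax": 0, "ay": 0, "az": 0}, {"tx": 3, "ty": 50, "tz": 0, "ax": 0, "ay": 0, "az": 0}])

```text
time: 4.45
tcp_pos: [537.2, 136.0, 182.0]
eef_rot: [0.982, 0.189, 0.002, -0.002]
ft_force: [-4.4, 4.1, 13.8]
finger_gap: 0.0
```

```bash
python3 look.py pics/l2.png
```

```text
[537.2 136.  182. ] [ 1.9 57.3] [-4.4  4.1 13.8] 4.45
```

View pics/l2.png

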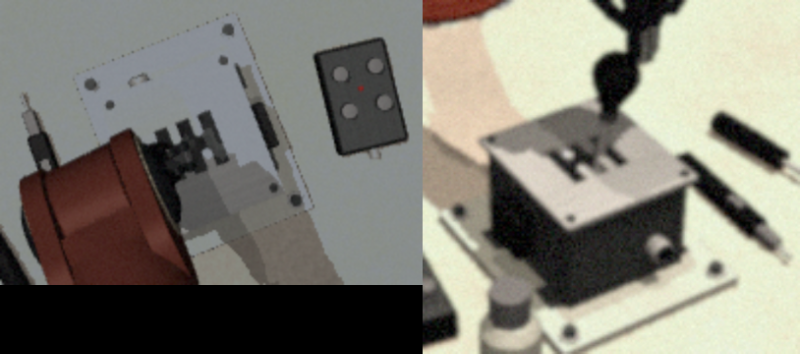

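```bash
python3 - <<'E'
from h import *
s=pickle.load(open('scene.pkl','rb'));y=.378
from workcell import sensors
t=sensors.sense();print(t['ft_force'].round(1),t['moment'].round(2))
for f in(-.05,0,.05):
  for a in(-.26,-.17,-.1,0):
    l=np.array([175*np.sin(f),-175*np.sin(a)*np.cos(f),25+175*np.cos(a)*np.cos(f)])
    P=[556.6+np.cos(y)*l[0]-np.sin(y)*l[1],82+np.sin(y)*l[0]+np.cos(y)*l[1],l[2]]
    print(f,a,proj(s,P)[0].round(1),l.round(1))
E
```

```text
[-4.2  4.3 13.7] [ 0.87  0.98 -0.02]
-0.05 -0.26 [349.  190.3] [ -8.7  44.9 193.9]
-0.05 -0.17 [343.2 191. ] [ -8.7  29.6 197.3]
-0.05 -0.1 [338.6 192. ] [ -8.7  17.4 198.9]
-0.05 0 [331.9 194. ] [ -8.7  -0.  199.8]
0 -0.26 [351.3 192. ] [  0.   45.  194.1]
0 -0.17 [345.5 192.8] [  0.   29.6 197.5]
0 -0.1 [340.9 193.8] [  0.   17.5 199.1]
0 0 [334.1 195.9] [  0.  -0. 200.]
0.05 -0.26 [353.5 194. ] [  8.7  44.9 193.9]
0.05 -0.17 [347.8 194.8] [  8.7  29.6 197.3]
0.05 -0.1 [343.1 195.8] [  8.7  17.4 198.9]
0.05 0 [336.4 197.9] [  8.7  -0.  199.8]
```

Compared with the picture, the knob is about 30 mm left and only about 27 mm from the grasp point. That is too close to the 25 mm limit, so I'll back off and push with the back of an open finger, which keeps the grasp point about 80 mm away.

Emit:
send_rows(targets=[{"tx": 0, "ty": -15, "tz": 0, "ax": 0, "ay": 0, "az": 0}, {"tx": 0, "ty": -35, "tz": 0, "ax": 0, "ay": 0, "az": 0}, {"tx": 0, "ty": -60, "tz": 0, "ax": 0, "ay": 0, "az": 0}, {"tx": 0, "ty": -80, "tz": 0, "ax": 0, "ay": 0, "az": 0}, {"tx": 0, "ty": -80, "tz": 0, "ax": 0, "ay": 0, "az": 0}])

```text
time: 5.18
tcp_pos: [506.1, 208.7, 178.6]
eef_rot: [0.982, 0.19, -0.0, -0.0]
ft_force: [0.1, -0.0, 0.3]
finger_gap: 0.001
```

Emit:
send_rows(jaw=-1, targets=[{"tx": 0, "ty": 0, "tz": 3, "ax": 0, "ay": 0, "az": 0}, {"tx": 0, "ty": 0, "tz": 6, "ax": 0, "ay": 0, "az": 0}, {"tx": 0, "ty": 0, "tz": 9, "ax": 0, "ay": 0, "az": 0}, {"tx": 0, "ty": 0, "tz": 9, "ax": 0, "ay": 0, "az": 0}, {"tx": 0, "ty": 0, "tz": 9, "ax": 0, "ay": 0, "az": 0}, {"tx": 0, "ty": 0, "tz": 9, "ax": 0, "ay": 0, "az": 0}, {"tx": 0, "ty": 0, "tz": 9, "ax": 0, "ay": 0, "az": 0}, {"tx": 0, "ty": 0, "tz": 9, "ax": 0, "ay": 0, "az": 0}])

```text
time: 6.18
tcp_pos: [507.3, 206.3, 169.9]
eef_rot: [0.982, 0.188, 0.0, -0.0]
ft_force: [0.1, 0.2, 0.4]
finger_gap: 1.002
```

```bash
python3 look.py pics/l3.png; python3 -c "
from workcell import sensors as s;print(s.sense()['q'].round(2))"
```

```text
[507.3 206.3 169.9] [1.000e-01 1.338e+02] [0.1 0.2 0.4] 6.175
[-0.26  0.51 -0.25  1.77  0.16  0.89 -1.77]
```

View pics/l3.png

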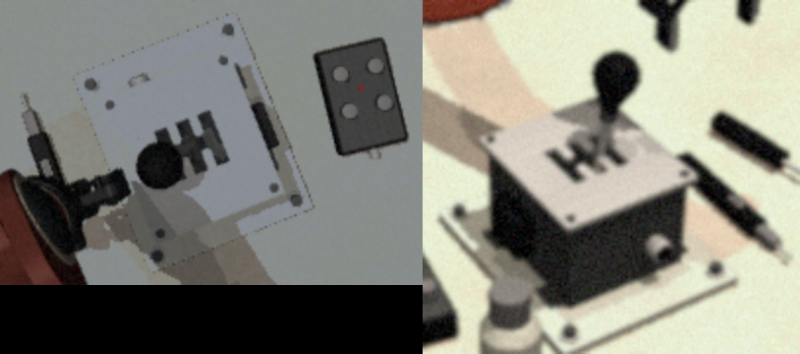

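The top view puts the knob near local (-1.6, 34), and both fingers are open to its left. Now I'll push right with the back of the near finger.

Emit:
send_rows(targets=[{"tx": 0, "ty": 10, "tz": 0, "ax": 0, "ay": 0, "az": 0}, {"tx": 0, "ty": 18, "tz": 0, "ax": 0, "ay": 0, "az": 0}, {"tx": 0, "ty": 24, "tz": 0, "ax": 0, "ay": 0, "az": 0}, {"tx": 0, "ty": 29, "tz": 0, "ax": 0, "ay": 0, "az": 0}, {"tx": 0, "ty": 34, "tz": 0, "ax": 0, "ay": 0, "az": 0}, {"tx": 0, "ty": 39, "tz": 0, "ax": 0, "ay": 0, "az": 0}, {"tx": 0, "ty": 43, "tz": 0, "ax": 0, "ay": 0, "az": 0}, {"tx": 0, "ty": 47, "tz": 0, "ax": 0, "ay": 0, "az": 0}, {"tx": 0, "ty": 47, "tz": 0, "ax": 0, "ay": 0, "az": 0}])

```text
time: 7.4
tcp_pos: [525.2, 164.5, 172.0]
eef_rot: [0.982, 0.189, 0.002, -0.001]
ft_force: [-3.1, 3.3, 9.9]
finger_gap: 0.995
```

```bash
python3 look.py pics/l4.png
```

```text
[525.2 164.5 172. ] [ 1.3 88.3] [-3.1  3.3  9.9] 7.4
```

View pics/l4.png

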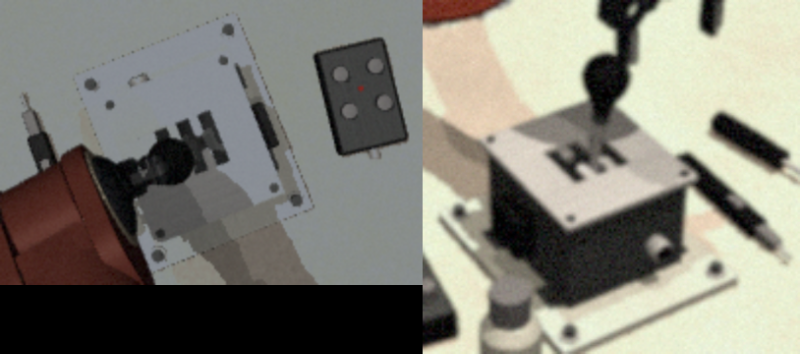

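The knob is at y≈22. The upward force suggests the finger's thicker upper part is riding on the ball's crown. I'll back up, go 8 mm lower and push on.

Emit:
send_rows(targets=[{"tx": -2, "ty": -8, "tz": 0, "ax": 0, "ay": 0, "az": 0}, {"tx": -2, "ty": -15, "tz": 0, "ax": 0, "ay": 0, "az": 0}, {"tx": -2, "ty": -15, "tz": 4, "ax": 0, "ay": 0, "az": 0}, {"tx": -2, "ty": -15, "tz": 8, "ax": 0, "ay": 0, "az": 0}, {"tx": -2, "ty": -15, "tz": 8, "ax": 0, "ay": 0, "az": 0}, {"tx": -2, "ty": -8, "tz": 8, "ax": 0, "ay": 0, "az": 0}, {"tx": -2, "ty": -3, "tz": 8, "ax": 0, "ay": 0, "az": 0}, {"tx": -2, "ty": 1, "tz": 8, "ax": 0, "ay": 0, "az": 0}, {"tx": -2, "ty": 4, "tz": 8, "ax": 0, "ay": 0, "az": 0}, {"tx": -2, "ty": 4, "tz": 8, "ax": 0, "ay": 0, "az": 0}])

```text
time: 8.75
tcp_pos: [525.0, 159.2, 163.6]
eef_rot: [0.982, 0.188, 0.001, -0.001]
ft_force: [-2.9, 3.0, 6.4]
finger_gap: 1.0
```

```bash
python3 look.py pics/l5.png
```

```text
[525.  159.2 163.6] [-0.9 83.4] [-2.9  3.   6.4] 8.75
```

View pics/l5.png

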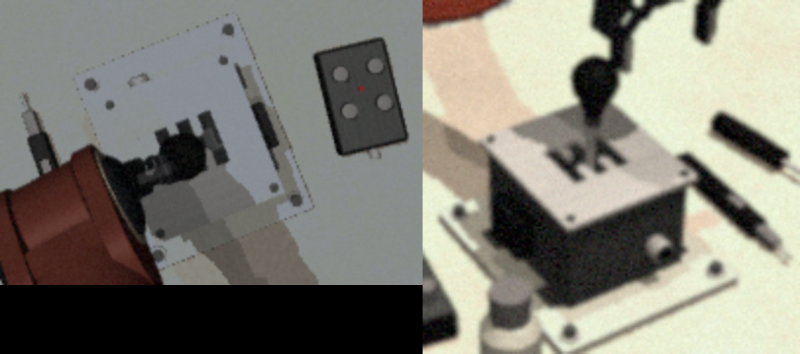

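The knob is at y≈11, with a cleaner contact. I'll push it 11 mm more, then back away, lift, and measure it.

Emit:
send_rows(targets=[{"tx": 0, "ty": 4, "tz": 0, "ax": 0, "ay": 0, "az": 0}, {"tx": 0, "ty": 7, "tz": 0, "ax": 0, "ay": 0, "az": 0}, {"tx": 0, "ty": 10, "tz": 0, "ax": 0, "ay": 0, "az": 0}, {"tx": 0, "ty": 11, "tz": 0, "ax": 0, "ay": 0, "az": 0}, {"tx": 0, "ty": 11, "tz": 0, "ax": 0, "ay": 0, "az": 0}, {"tx": 0, "ty": 0, "tz": 0, "ax": 0, "ay": 0, "az": 0}, {"tx": 0, "ty": -20, "tz": 0, "ax": 0, "ay": 0, "az": 0}, {"tx": 0, "ty": -50, "tz": -30, "ax": 0, "ay": 0, "az": 0}, {"tx": 0, "ty": -70, "tz": -80, "ax": 0, "ay": 0, "az": 0}, {"tx": 0, "ty": -70, "tz": -120, "ax": 0, "ay": 0, "az": 0}])

```text
time: 10.1
tcp_pos: [496.6, 227.1, 283.4]
eef_rot: [0.982, 0.191, 0.0, -0.001]
ft_force: [0.6, -0.0, 0.8]
finger_gap: 0.997
```

```bash
cat > knob.py <<'E'
from h import *
from workcell import vision,sensors
def find(c,ctr,r,thr=45):
    u,v=map(int,ctr);w=26;g=cv2.cvtColor(c['frame'],cv2.COLOR_RGB2GRAY)[v-w:v+w,u-w:u+w]
    g=cv2.resize(g,None,fx=4,fy=4,interpolation=cv2.INTER_CUBIC)
    h=cv2.HoughCircles(cv2.GaussianBlur(g,(0,0),2),cv2.HOUGH_GRADIENT,1.5,20,param1=80,param2=12,minRadius=int(4*r*.8),maxRadius=int(4*r*1.15))
    return [] if h is None else [(x/4+u-w,y/4+v-w,q/4) for x,y,q in h[0][:3]]
if __name__=='__main__':
    s=sensors.sense();print(s['tcp_pos'].round(1),loc(s['tcp_pos']),s['ft_force'].round(1),s['time'])
    c=vision.capture('top');cv2.imwrite('pics/last.png',cv2.resize(c['frame'][220:365,205:420,::-1],None,fx=3,fy=3))
    for x,y,r in find(c,(300,298),11.9): print(np.round([x,y,r],1),loc(ray(c,(x,y),197)))
    o=pickle.load(open('top.pkl','rb'))
    for x,y,r in find(o,(281,307),11.9): print('first',np.round([x,y,r],1),loc(ray(o,(x,y),194)))
E
python3 knob.py
```

```text
[496.6 227.1 283.4] [ -2.2 157. ] [ 0.6 -0.   0.8] 10.1
[303.1 297.3  12. ] [-2.6 -0.5]
[295.9 287.2  12. ] [20.  5.]
[298.6 292.1  12.5] [9.7 3.7]
first [280.7 306.7  11.9] [-3.5 45.3]
first [303.6 285.3  12.8] [17.9 -9.6]
first [279.9 292.1  11.8] [22.6 36.5]
```

View pics/last.png

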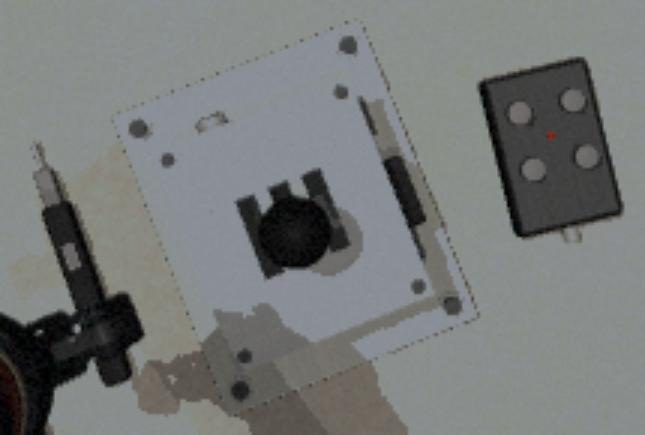

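The knob is at local (-2.6, -0.5), which is the middle leg in neutral. The probe and box look unmoved. Next I'll turn the tool 90° and go to the far side.

Emit:
send_rows(targets=[{"tx": 12, "ty": 15, "tz": 0, "ax": 0, "ay": 0, "az": -0.157}, {"tx": 24, "ty": 30, "tz": 0, "ax": 0, "ay": 0, "az": -0.314}, {"tx": 36, "ty": 45, "tz": 0, "ax": 0, "ay": 0, "az": -0.471}, {"tx": 48, "ty": 60, "tz": 0, "ax": 0, "ay": 0, "az": -0.628}, {"tx": 60, "ty": 76, "tz": 0, "ax": 0, "ay": 0, "az": -0.785}, {"tx": 72, "ty": 92, "tz": 0, "ax": 0, "ay": 0, "az": -0.942}, {"tx": 84, "ty": 108, "tz": 0, "ax": 0, "ay": 0, "az": -1.1}, {"tx": 96, "ty": 124, "tz": 0, "ax": 0, "ay": 0, "az": -1.257}, {"tx": 108, "ty": 140, "tz": 0, "ax": 0, "ay": 0, "az": -1.414}, {"tx": 117, "ty": 154, "tz": 0, "ax": 0, "ay": 0, "az": -1.571}])

```text
time: 11.4
tcp_pos: [664.1, 123.8, 280.8]
eef_rot: [0.559, 0.829, -0.001, -0.0]
ft_force: [0.5, -0.8, 0.2]
finger_gap: 1.0
```

Emit:
send_rows(targets=[{"tx": 0, "ty": 0, "tz": 0, "ax": 0, "ay": 0, "az": 0}, {"tx": 0, "ty": 0, "tz": 0, "ax": 0, "ay": 0, "az": 0}])

```text
time: 11.65
tcp_pos: [663.0, 124.7, 281.4]
eef_rot: [0.562, 0.827, -0.0, -0.001]
ft_force: [0.2, 0.8, 0.1]
finger_gap: 0.998
```

```bash
python3 knob.py; python3 -c "
from workcell import sensors as s;a=s.sense();print(a['eef_rot'].round(3),a['q'].round(2))"
```

```text
[663.  124.7 281.4] [114.7   0.4] [0.2 0.8 0.1] 11.65
first [280.7 306.7  11.9] [-3.5 45.3]
first [303.6 285.3  12.8] [17.9 -9.6]
first [279.9 292.1  11.8] [22.6 36.5]
[ 0.562  0.827 -0.    -0.   ] [ 0.08  0.67 -0.61  1.21  0.37  1.38 -0.12]
```

Emit:
send_rows(targets=[{"tx": 0, "ty": 0, "tz": 40, "ax": 0, "ay": 0, "az": 0}, {"tx": 0, "ty": 0, "tz": 80, "ax": 0, "ay": 0, "az": 0}, {"tx": 0, "ty": 0, "tz": 117, "ax": 0, "ay": 0, "az": 0}, {"tx": 0, "ty": 0, "tz": 117, "ax": 0, "ay": 0, "az": 0}, {"tx": 0, "ty": -15, "tz": 117, "ax": 0, "ay": 0, "az": 0}, {"tx": 0, "ty": -28, "tz": 117, "ax": 0, "ay": 0, "az": 0}, {"tx": 0, "ty": -36, "tz": 117, "ax": 0, "ay": 0, "az": 0}, {"tx": 0, "ty": -43, "tz": 117, "ax": 0, "ay": 0, "az": 0}, {"tx": 0, "ty": -49, "tz": 117, "ax": 0, "ay": 0, "az": 0}, {"tx": 0, "ty": -54, "tz": 117, "ax": 0, "ay": 0, "az": 0}])

```text
time: 12.95
tcp_pos: [615.5, 104.4, 166.6]
eef_rot: [0.562, 0.827, 0.002, 0.001]
ft_force: [2.7, 1.0, 6.3]
finger_gap: 1.001
```

Emit:
send_rows(targets=[{"tx": 0, "ty": -5, "tz": 0, "ax": 0, "ay": 0, "az": 0}, {"tx": 0, "ty": -10, "tz": 0, "ax": 0, "ay": 0, "az": 0}, {"tx": 0, "ty": -15, "tz": 0, "ax": 0, "ay": 0, "az": 0}, {"tx": 0, "ty": -19, "tz": 0, "ax": 0, "ay": 0, "az": 0}, {"tx": 0, "ty": -22, "tz": 0, "ax": 0, "ay": 0, "az": 0}, {"tx": 0, "ty": -22, "tz": 0, "ax": 0, "ay": 0, "az": 0}])

```text
time: 13.7
tcp_pos: [593.7, 95.7, 165.8]
eef_rot: [0.562, 0.827, 0.001, 0.0]
ft_force: [1.1, 1.6, 6.3]
finger_gap: 1.003
```

```bash
python3 look.py pics/l6.png
```

```text
[593.7  95.7 165.8] [39.5 -0.9] [1.1 1.6 6.3] 13.7
```

View pics/l6.png

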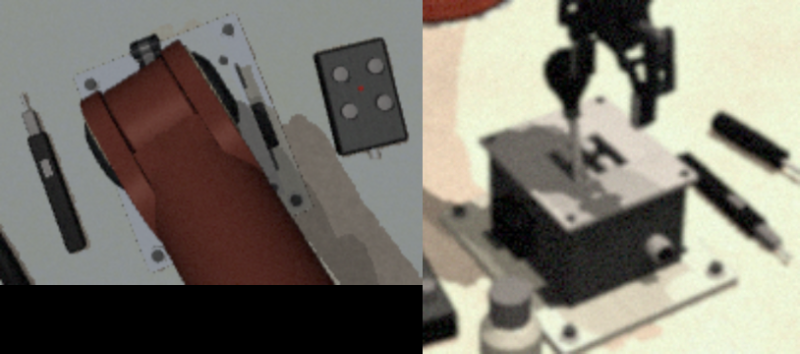

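The lever is going down the middle leg and the knob is near x=-32. I'll push on to the stop, watching the force.

Emit:
send_rows(targets=[{"tx": 0, "ty": -4, "tz": 0, "ax": 0, "ay": 0, "az": 0}, {"tx": 0, "ty": -7, "tz": 0, "ax": 0, "ay": 0, "az": 0}, {"tx": 0, "ty": -10, "tz": 0, "ax": 0, "ay": 0, "az": 0}, {"tx": 0, "ty": -10, "tz": 0, "ax": 0, "ay": 0, "az": 0}])

```text
time: 14.3
tcp_pos: [583.6, 91.7, 164.6]
eef_rot: [0.562, 0.827, -0.0, -0.0]
ft_force: [1.7, 1.6, 3.8]
finger_gap: 0.999
```

Emit:
send_rows(targets=[{"tx": 0, "ty": -2, "tz": 0, "ax": 0, "ay": 0, "az": 0}, {"tx": 0, "ty": -2, "tz": 0, "ax": 0, "ay": 0, "az": 0}])

```text
time: 14.55
tcp_pos: [582.7, 91.3, 164.8]
eef_rot: [0.562, 0.827, 0.001, 0.0]
ft_force: [2.4, 2.5, 1.4]
finger_gap: 1.003
```

Emit:
send_rows(targets=[{"tx": 0, "ty": -2, "tz": 0, "ax": 0, "ay": 0, "az": 0}, {"tx": 0, "ty": -2, "tz": 0, "ax": 0, "ay": 0, "az": 0}])

```text
time: 14.8
tcp_pos: [582.1, 90.8, 165.3]
eef_rot: [0.562, 0.827, 0.002, 0.001]
ft_force: [5.6, 3.9, 0.6]
finger_gap: 1.002
```

Emit:
send_rows(targets=[{"tx": 0, "ty": -2, "tz": 0, "ax": 0, "ay": 0, "az": 0}, {"tx": 0, "ty": -2, "tz": 0, "ax": 0, "ay": 0, "az": 0}])

```text
time: 15.05
tcp_pos: [581.5, 90.4, 165.7]
eef_rot: [0.562, 0.827, 0.003, 0.002]
ft_force: [6.1, 3.6, 1.9]
finger_gap: 1.001
```

Emit:
send_rows(targets=[{"tx": 0, "ty": -2, "tz": 0, "ax": 0, "ay": 0, "az": 0}, {"tx": 0, "ty": -4, "tz": 0, "ax": 0, "ay": 0, "az": 0}, {"tx": 0, "ty": -4, "tz": 0, "ax": 0, "ay": 0, "az": 0}])

```text
time: 15.42
tcp_pos: [580.7, 89.9, 166.8]
eef_rot: [0.562, 0.827, 0.006, 0.004]
ft_force: [10.1, 5.1, 1.4]
finger_gap: 1.002
```

Emit:
send_rows(targets=[{"tx": 0, "ty": -3, "tz": 0, "ax": 0, "ay": 0, "az": 0}, {"tx": 0, "ty": -3, "tz": 0, "ax": 0, "ay": 0, "az": 0}])

```text
time: 15.68
tcp_pos: [580.0, 89.5, 167.6]
eef_rot: [0.562, 0.827, 0.008, 0.006]
ft_force: [13.5, 5.8, 1.2]
finger_gap: 0.997
```

The force rises about 1.2 N/mm with almost no travel, so the lever is against the stop. I'll back away, lift clear and measure.

Emit:
send_rows(targets=[{"tx": 0, "ty": 10, "tz": 0, "ax": 0, "ay": 0, "az": 0}, {"tx": 0, "ty": 30, "tz": 0, "ax": 0, "ay": 0, "az": 0}, {"tx": 0, "ty": 60, "tz": 0, "ax": 0, "ay": 0, "az": 0}, {"tx": 0, "ty": 90, "tz": 0, "ax": 0, "ay": 0, "az": 0}, {"tx": 0, "ty": 95, "tz": -40, "ax": 0, "ay": 0, "az": 0}, {"tx": 0, "ty": 95, "tz": -85, "ax": 0, "ay": 0, "az": 0}, {"tx": 0, "ty": 95, "tz": -125, "ax": 0, "ay": 0, "az": 0}])

```text
time: 16.55
tcp_pos: [658.6, 120.0, 289.3]
eef_rot: [0.562, 0.827, -0.003, -0.001]
ft_force: [0.8, 0.8, -0.0]
finger_gap: 0.995
```

Emit:
send_rows(targets=[{"tx": 40, "ty": 0, "tz": 0, "ax": 0, "ay": 0, "az": 0}, {"tx": 80, "ty": 0, "tz": 0, "ax": 0, "ay": 0, "az": 0}, {"tx": 120, "ty": 0, "tz": 0, "ax": 0, "ay": 0, "az": 0}, {"tx": 160, "ty": 0, "tz": 0, "ax": 0, "ay": 0, "az": 0}, {"tx": 200, "ty": 0, "tz": 0, "ax": 0, "ay": 0, "az": 0}, {"tx": 200, "ty": 0, "tz": 0, "ax": 0, "ay": 0, "az": 0}, {"tx": 200, "ty": 0, "tz": 0, "ax": 0, "ay": 0, "az": 0}])

```text
time: 17.42
tcp_pos: [586.3, 305.3, 288.4]
eef_rot: [0.562, 0.827, -0.003, 0.0]
ft_force: [0.6, -0.8, 0.4]
finger_gap: 0.999
```

```bash
python3 - <<'E'
from knob import *
s=sensors.sense();print(s['tcp_pos'].round(1),s['ft_force'].round(1),s['time'])
c=vision.capture('top');sc=vision.capture('scene')
y=.378;l=[-44,0,195];P=[556.6+np.cos(y)*l[0],82+np.sin(y)*l[0],l[2]]
for x,yy,r in find(c,proj(c,P)[0],11.9): print(np.round([x,yy,r],1),loc(ray(c,(x,yy),195)))
print('scene exp',proj(sc,P)[0].round(1))
for h in find(sc,proj(sc,P)[0],9.5): print('scene',np.round(h,1))
a=c['frame'][150:385,160:425,::-1];b=cv2.convertScaleAbs(sc['frame'][155:355,220:470,::-1],alpha=1.8)
cv2.imwrite('pics/fin.png',np.hstack([cv2.resize(a,(400,355)),cv2.resize(b,(400,355))]))
E
```

```text
[586.3 305.3 288.4] [ 0.6 -0.8  0.4] 17.425
[311.2 317.8  12. ] [-44.1  -0.5]
[321.7 318.9  11.1] [-53.5 -18. ]
[304.8 315.6  12. ] [-35.8   9.1]
scene exp [323.  188.3]
scene [323.4 188.4   9.7]
scene [312.2 207.2  10.5]
scene [338.8 201.9   9.7]
```

View pics/fin.png

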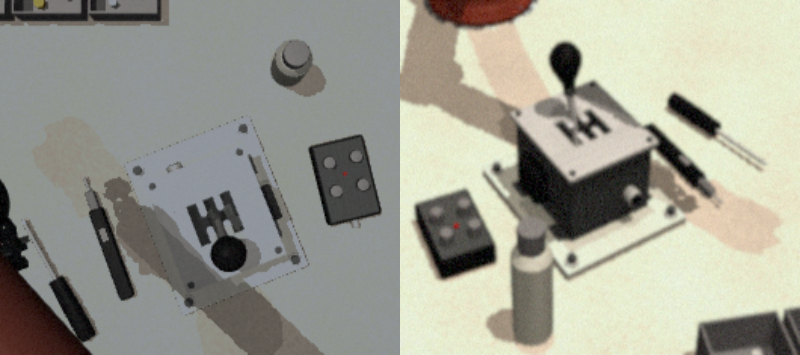

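Both cameras put the knob at local (-44, -0.5), fully home in fourth. The loose things are in place and the arm is clear.

```bash
python3 -c "
from workcell import bot;print(bot.hand_in())"
```

```text
the job is handed in; nothing more can be done
None
```

The lever is in fourth and the job is handed in; the hand-in reports no verdict. I pushed it from the left leg through neutral into the middle leg. From there I pushed it towards the robot until it met the stop, where the force rose to about 15 N with almost no travel.

**Last checks:** At about 17.4 s the top camera put the knob at local (-44.1, -0.5) mm, against an end of travel at -44 mm. The scene camera agreed to within half a pixel. The arm was clear of everything, with wrist force under about 1 N. The control box, spray can, probe and screwdriver looked unmoved by eye; I did not measure them.

**Possible problem:** My first push, with the fingers shut, brought the grasp point to an estimated 23–27 mm from the knob, so the 25 mm limit may have been crossed. The later picture gave 23 mm horizontally, about 25 mm in all, and I can't rule out a breach. I then pushed with the back of an open finger, which kept the grasp point at least 65 mm away.

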